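# Roll a printer feed roller across the cleaning bed into its parking notch

## Robot

A 6-joint arm with a two-finger parallel gripper is mounted at the origin on a cart in front of the work surface, level with it; the furniture and walls round the work are solid. World frame = base frame: x ahead of the robot, y to its left, z up, the work surface at z = 0. Lengths are in m, angles in degrees, forces in N, time in s.
With the tool pointing down it reaches from about 0.3 to 0.875 m from the base axis. Payload 6.4 kg.
Tool frame: the origin (TCP) lies midway between the tips of the shut fingers; the grasp point (between the pads) lies 19 mm behind it (arm.grasp_offset is the distance from the TCP to the grasp point, in m); z points along the fingers, y is the line along which they close (so a half turn about z gives the same grasp; the last joint's range is limited). The gripper opens to 88 mm and grips with 3 to 60 N. Pads are 18 mm wide; open, the fingers measure 123 mm over their backs; the gripper's body (75 mm by 187 mm) begins 45 mm behind the grasp point.
Start: joints at [52.351, 10.359, 92.074, -0, 77.567, -11.82], TCP at [0.251, 0.518, 0.217] pointing down, gripper open.
Joint ranges: [-171.53, 171.53], [-51.25, 118.39], [17.06, 147.69], [-65.23, 245.23], [0, 150.52], [-178.68, 178.68]. Speed limits (degrees/s): [147.25, 147.25, 172.46, 180, 180, 180].

## Interface

Orientations are given as [roll, pitch, yaw] about the fixed x, y, z axes, in that order (R = Rz(yaw) Ry(pitch) Rx(roll)).
In Python, from cell import arm gives the robot as it stands.
- The arm moves only by the tool jog_arm, never from a script. Its argument "deltas" is one flat list of numbers, 7 for each row, row after row: the shift along the world's x, y, z in units of 40 mm (1.0 is 40 mm), then the turn, a rotation vector about the world's x, y, z in rad, then the closure in counts, from 0 (fully open) to 255 (shut). In form: [dx, dy, dz, ax, ay, az, hand, dx, dy, dz, ax, ay, az, hand, ...]. A call has 1 to 5 rows; each row shifts and turns the commanded pose from where the row before left it; what a row does not reach is not made up. A row lasts 1/12 s, in which the tool goes at most 41.7 mm and 7.16 degrees, less where a joint would pass 70% of its speed; a pose out of reach is approached as far as the arm can. A call is refused whole if a number of a shift passes 1 or a number of a turn 0.125, either way. A call with a gripper value outside its range is refused whole. The fingers move at their own pace and stop on an object; "force" is the grip in N (left out, the last holds). Time passes only in rows, so rows that do not move let the fingers close. It gives the time, the measured TCP pose, the force, the opening and the grip force at its end, in the units of the state.
- arm.sense(): the state, without advancing time (a new reading comes with each control period).
- arm.capture(name): name is "scene" or "top" or "wrist"; returns a dict with "img" (420x560x3 uint8, red, green, blue), "fx", "fy", "cx", "cy" (pixels), "R" (3x3) and "t" (3): a world point X has camera coordinates R X + t. Camera axes: x right, y down, z forward; pixel columns grow to the right and rows downward; lengths in m; the calibration is good to about 2 mm. A picture is of the moment at which its call begins. There is no depth.
- arm.sign_off(): hands the job in; it is judged then, once.
The state is a dict: "time": time; "joint_positions": joint angles; "dq": joint speeds; "tau": joint torques, N m; "ee_pos": TCP position; "tool_rot": TCP orientation; "contact_force": force on the tool from outside, world axes, zero at the start; "torque": the same for the moment, N m; "opening": opening from 0.0 (shut) to 1.0 (fully open); "gripper_force": force on a finger pad.
Only numpy, scipy, OpenCV 4.12 (cv2) and the standard library are available. Lean on these libraries where they do the work, as an engineer would, in place of code of your own. Each camera call takes 0.05 s, during which the arm holds its last target. There are 200 camera calls.

## Task

Clean the printer feed roller: pick up the flat press pad by its handle, lay its sole flat on top of the roller and roll the roller along the sprung cleaning bed under a gentle press (about 8 N along the middle of the bed: under 5 N does not clean there, and over 15 N anywhere spoils the tyres), over the low ridge until it drops home in the notch at the end stop. Then set the pad back down flat on the bench, sole down, and leave the roller parked and the other things where they lie.

Things in the scene. Friction and masses are not known exactly. Their poses are not given: they have to be found in the camera images.
- tray: sprung cleaning bed, fixed: an aluminium plate 126 (x) by 136 (y) mm on a dark base, its surface 24 mm above the origin, which lies under it. The roller is to be rolled along the tray's +x. Lips 7 mm high behind (tray x = -46 mm) and at the sides (y = +-64 mm). The plate rides level on springs: it starts to sink at about 1 N of load and gives about 1 mm for each 14 N, 4 mm at most
- ridge (a point): middle of the low rounded ridge bar across the bed (radius of its top 12 mm), at tray x = 36 mm and at the height of the bed's surface. The bar's crest stands 2 to 3.5 mm above the surface; its height is set by screws, stays put, and is not measured: it must be felt
- stop (a point): middle of the end stop's inner face, at tray x = 64.3 mm, at the stop's top edge, 16 mm above the bed's surface
- park (a point): on the tray: where the roller's centre is when it lies home in the notch between ridge and end stop (tray x = 49 mm, 38 mm above its origin); it has 1 to 4 mm of play, less with a high ridge
- roller: printer feed roller lying across the bed: two rubber tyres 28 mm across and 30 mm wide (12 to 42 mm either side of the middle) on a steel shaft 112 mm long; 84 to 170 g. Origin at its centre; y along the shaft, parallel to the tray's y; x and z turn as it rolls. Starts free on the bed, centre at tray x = -20 to -4 mm. Under a pad held in the hand it travels half as far as the hand
- pad: flat press pad: a plate with rubber sole, 100 (x) by 66 (y) by 12 mm, with a handle bar in the middle, 30 mm thick along x, 50 mm long along y, its top 48 mm above the sole; 200 g. Origin in the middle of the sole, z up. Its x belongs along the rolling direction, either way round; gripped across the handle's thickness, fingertips on the plate, it keeps level. Starts sole down on the 2 mm bench mat to the right of the bed
- microscope: tall stereo microscope fixed at the left of the work, origin under its foot, which is 215 by 160 mm; about 0.4 m tall, its eyepieces reaching about 0.2 m from the origin towards the robot; an obstacle to swing round
- driver_blue: slim precision screwdriver 132 mm long near the front edge; to be left alone
- wick_reel: small flat reel, 40 mm across and 12 mm high, near the front edge; to be left alone
- solder_spool: spool of wire standing on its flange, 52 mm across and 42 mm high, behind the bed; to be left alone
- screw_dish: shallow metal dish, 61 mm across and 14 mm high, behind the bed; to be left alone
Mind the look-alikes: they are no part of the job. What is shaped like the pad but pink is not meant.

How it is judged (in metres and radians):
On the way, in this order (a step that is already met when the one before it is completed fails the run):
1. the pad presses on the roller near where it lay (contact force between pad and roller above 3 N and x of roller in the frame of tray below 0.004 m), for 0.1 s.
2. the roller is rolled, not slid, along the middle of the bed, pressed on it with more than 5 N by the pad (contact force between pad and roller above 4 N and contact force between roller and tray above 5 N and x of roller in the frame of tray between 0.008 and 0.022 m and angle between roller's own z axis and vertical above 0.4 rad), for 0.15 s.
3. the roller has dropped home in the notch between ridge and end stop (x of roller in the frame of tray between 0.0445 and 0.053 m and z of roller in the frame of tray between 0.034 and 0.0405 m and angle between the y axis of roller and the y axis of tray, either way round below 0.09 rad), for 0.2 s.
At the end, for the whole second after the job is handed in: The roller lies at rest in the notch (centre at tray x 44.5 to 53 mm, 34 to 40.5 mm above the tray's origin, square within 5 degrees); the pad lies at rest on the bench or mat, sole down (underside below 8 mm, level within 3.4 degrees), touching neither roller nor bed (all of step 3 and linear speed of each of roller, pad below 0.01 m/s and contact force between pad and roller below 0.1 N and contact force between pad and tray below 0.1 N and height (world z) of pad below 0.008 m and angle between pad's own z axis and vertical below 0.06 rad).
It fails at once if the pad presses on the roller with more than 15 N (contact force between pad and roller above 15 N).
It fails at once if the roller is pressed on the bed with more than 20 N (contact force between roller and tray above 20 N).
It fails at once if the screwdriver, reel, spool or dish is moved more than 15 mm (distance of any of driver_blue, wick_reel, solder_spool, screw_dish from where it was at the start of the episode above 0.015 m).
It also fails if it takes over 72 s, if anything falls off the work surface, if the arm or the gripper's body presses on something with over 40 N, if the wrist force passes 120 N, or if a joint passes its speed limit or range.

## Working session

There is one attempt and no reset: what is moved stays moved. The work goes in short steps, Python scripts to look and compute and a tool call to move; the robot and the scene stay as the last step left them, time stands still between calls to the robot, and variables do not carry over. Pictures are saved under pics/ and viewed, at most 10 in all, crops included, and the job is handed in when it is done.

Besides the shell and the picture viewer there is one more tool, called after "Emit:" in YAML: its name, and indented under it one key for each argument. jog_arm: Moves the arm, as the interface text tells. Its arguments: {"type":"object","properties":{"deltas":{"type":"array","items":{"type":"number"}},"force":{"type":"number"}},"required":["deltas"]}

```bash
mkdir -p pics; ls
cat > h.py <<'E'
from cell import arm
import cv2, numpy as np, json
def cap(n,f):
    c=arm.capture(n); cv2.imwrite('pics/'+f+'.png',c['img'][:,:,::-1])
    np.savez('pics/'+f+'.npz',**{k:c[k] for k in('img','fx','fy','cx','cy','R','t')}); return c
def px2w(f,u,v,z):
    c=np.load('pics/'+f+'.npz'); R,t=c['R'],c['t']; o=-R.T@t
    d=R.T@np.array([(u-c['cx'])/c['fx'],(v-c['cy'])/c['fy'],1]); return o+d*(z-o[2])/d[2]
def w2px(f,X):
    c=np.load('pics/'+f+'.npz'); p=c['R']@np.array(X)+c['t']; return c['fx']*p[0]/p[2]+c['cx'],c['fy']*p[1]/p[2]+c['cy']
E
python3 - <<'E'
from h import *
cap('top','top0');cap('scene','sc0');s=arm.sense()
a=np.load('pics/top0.npz')['img'];b=np.load('pics/sc0.npz')['img']
print(s)
for f in('top0','sc0'):
    c=np.load('pics/'+f+'.npz');print(-c['R'].T@c['t'],c['R'].round(2).tolist(),c['fx'])
cv2.imwrite('pics/top0b.png',cv2.resize(a[:,:,::-1],(800,600),interpolation=cv2.INTER_CUBIC))
E
```

```text
pics
{'time': 0.1, 'joint_positions': array([ 5.23530041e+01,  1.03975965e+01,  9.21237609e+01,  7.70295753e-04,
        7.75676728e+01, -1.18186390e+01]), 'dq': array([ 0.08559861, -0.11890852, -0.05283973, -0.01514627, -0.04681463,
       -0.01364213]), 'tau': array([ 2.73829246e-04, -4.34819269e+01, -3.42695868e+01,  7.03429920e-02,
        3.40095407e-02, -1.43022592e-05]), 'ee_pos': array([0.25017011, 0.5171725 , 0.21641892]), 'tool_rot': array([-1.79913011e+02, -1.89707111e-02,  1.54171462e+02]), 'contact_force': array([-0.13264877, -0.25391165, -0.51932231]), 'torque': array([0.03894183, 0.00785945, 0.0170593 ]), 'gripper_force': 0.0, 'opening': 1.002313393969971}
[ 0.29856062 -0.03502796  1.59677523] [[0.02, -1.0, 0.0], [-0.99, -0.02, -0.16], [0.16, -0.0, -0.99]] 440.79566544869476
[-0.29662547 -0.46937713  0.71830967] [[0.49, -0.87, 0.02], [-0.5, -0.29, -0.82], [0.72, 0.39, -0.57]] 415.26263640338055
```

View pics/top0b.png

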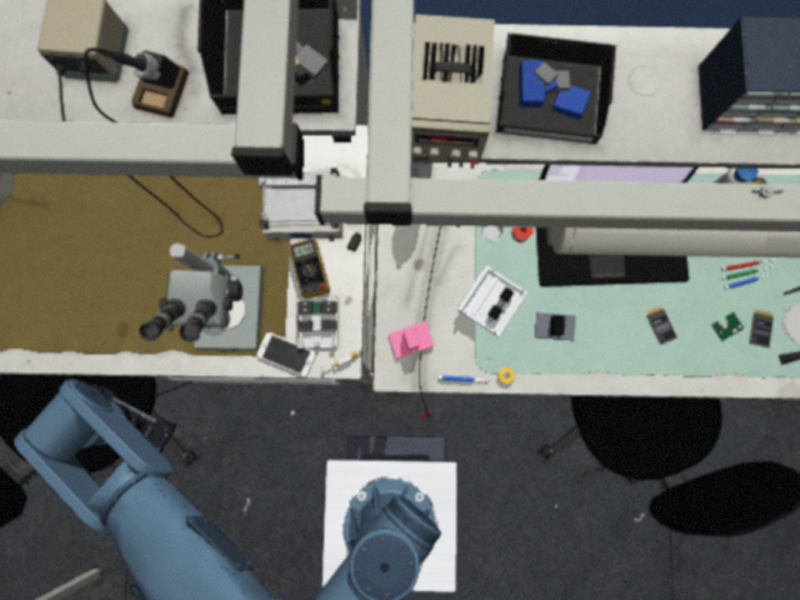

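View pics/sc0.png

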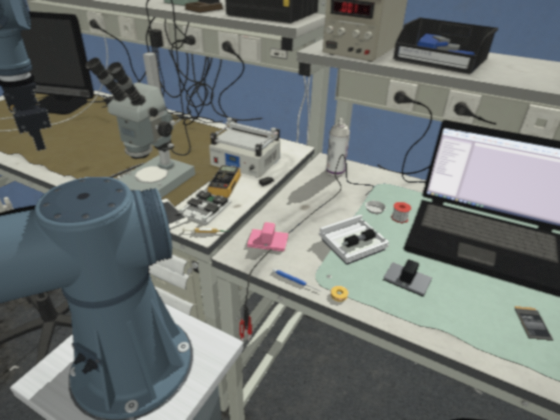

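The top view shows two pad-shaped things. One is grey with a dark handle at (555,326), right of the bed. The other is pink at (411,339), the look-alike. The grey one fits, since it is not pink and lies on the mat right of the bed. The tray is at (492,300), the reel at (506,376), the driver at (463,379) and the microscope at (205,300). I'll confirm this in an enlarged crop.

Run:
```python
from h import *
a=np.load('pics/top0.npz')['img'][180:270,310:430,::-1]
cv2.imwrite('pics/crop1.png',cv2.resize(a,(800,600),interpolation=cv2.INTER_CUBIC))
for n,u,v,z in[('tray',492,300,.03),('pad',555,326,.01),('pink',411,339,.02),('scopefoot',214,307,0),('eyeL',150,330,.35),('eyeR',195,328,.35),('reel',506,376,.01),('gantry',385,210,.5)]:
    print(n,px2w('top0',u*.7,v*.7,z).round(3))
```

```text
tray [ 0.553 -0.245  0.03 ]
pad [ 0.493 -0.408  0.01 ]
pink [ 0.452 -0.043  0.02 ]
scopefoot [0.528 0.463 0.   ]
eyeL [0.429 0.477 0.35 ]
eyeR [0.435 0.388 0.35 ]
reel [ 0.364 -0.282  0.01 ]
gantry [0.638 0.01  0.5  ]
```

View pics/crop1.png

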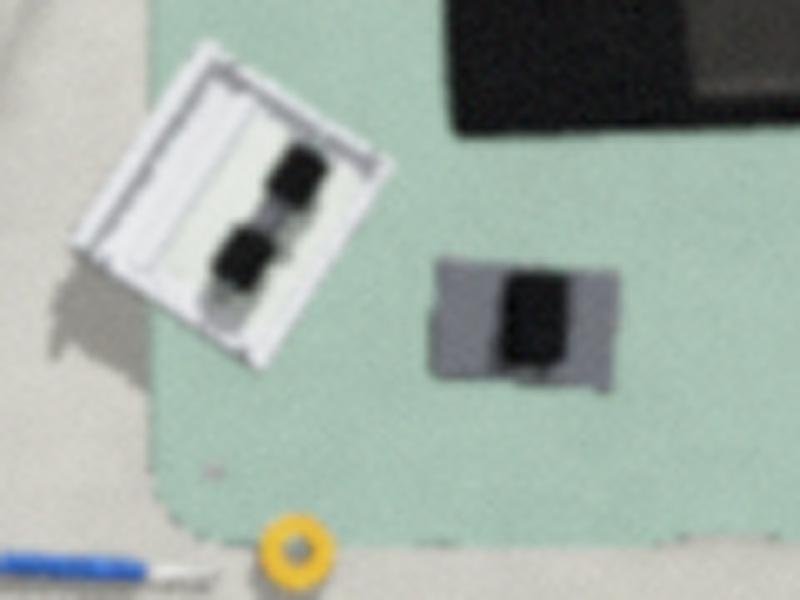

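The crop confirms the grey plate with black handle at (535,318). The bed holds the roller from (230,290) to (300,165), and the ridge strip lies to its left. Tray +x therefore points up-left in the image, at a world yaw of about 60°. I'll swing in to a small radius to clear the microscope.

Emit:
jog_arm:
  deltas: [-0.39, -0.81, 0, 0, 0, 0, 0, -0.39, -0.81, 0, 0, 0, 0, 0, -0.39, -0.81, 0, 0, 0, 0, 0, -0.39, -0.81, 0, 0, 0, 0, 0, -0.39, -0.81, 0, 0, 0, 0, 0]

```text
time: 0.52
ee_pos: [0.1714, 0.3539, 0.2164]
tool_rot: [-179.9, -0.0, 154.2]
contact_force: [0.2, 0.0, -0.3]
opening: 1.0
gripper_force: 0.0
```

Emit:
jog_arm:
  deltas: [-0.39, -0.81, 0, 0, 0, 0, 0, 0.74, -0.58, 0, 0, 0, 0, 0, 0.74, -0.58, 0, 0, 0, 0, 0, 0.74, -0.58, 0, 0, 0, 0, 0, 0.74, -0.58, 0, 0, 0, 0, 0]

```text
time: 0.93
ee_pos: [0.276, 0.2291, 0.2174]
tool_rot: [179.9, 0.0, 154.2]
contact_force: [0.1, 0.7, -0.2]
opening: 1.0
gripper_force: 0.0
```

Emit:
jog_arm:
  deltas: [0.4, -0.84, 0, 0, 0, 0, 0, 0.4, -0.84, 0, 0, 0, 0, 0, 0.4, -0.84, 0, 0, 0, 0, 0, 0.4, -0.84, 0, 0, 0, 0, 0, 0.4, -0.84, 0, 0, 0, 0, 0]

```text
time: 1.35
ee_pos: [0.3555, 0.0606, 0.2172]
tool_rot: [180.0, 0.0, 154.2]
contact_force: [0.7, 0.7, -0.5]
opening: 0.997
gripper_force: 0.0
```

Run:
```python
from h import *
f=lambda u,v:(310+u*.15,180+v*.15)
for n,u,v,z in[('handle',535,318,.05),('plateL',434,318,.014),('plateR',616,328,.014),('plateTL',437,258,.014),('plateTR',620,268,.014),('plateBL',431,377,.014),('plateBR',612,390,.014),('trTop',208,40,.03),('trR',395,165,.03),('trB',262,370,.03),('trL',75,245,.03),('tyre1',300,175,.038),('tyre2',244,260,.038)]:
    print(n,px2w('top0',*f(u,v),z).round(4))
s=arm.sense();print(s['ee_pos'],s['tool_rot'],s['joint_positions'])
```

```text
handle [ 0.4896 -0.4046  0.05  ]
plateL [ 0.4931 -0.3583  0.014 ]
plateR [ 0.4893 -0.457   0.014 ]
plateTL [ 0.526  -0.3605  0.014 ]
plateTR [ 0.5222 -0.46    0.014 ]
plateBL [ 0.461  -0.3562  0.014 ]
plateBR [ 0.4556 -0.454   0.014 ]
trTop [ 0.6415 -0.2342  0.03  ]
trR [ 0.5742 -0.3352  0.03  ]
trB [ 0.4615 -0.2625  0.03  ]
trL [ 0.5274 -0.1621  0.03  ]
tyre1 [ 0.5664 -0.2824  0.038 ]
tyre2 [ 0.5197 -0.252   0.038 ]
[0.35551128 0.0605573  0.2171758 ] [1.79985769e+02 1.99963161e-02 1.54155111e+02] [-9.40639868e+00 -2.01183279e+01  1.20254694e+02  8.11791502e-03
  7.98404283e+01 -7.35629429e+01]
```

Emit:
jog_arm:
  deltas: [0.36, -0.76, 0.2, 0, 0, 0.0407, 0, 0.36, -0.76, 0.2, 0, 0, 0.0407, 0, 0.36, -0.76, 0.2, 0, 0, 0.0407, 0, 0.36, -0.76, 0.2, 0, 0, 0.0407, 0, 0.36, -0.76, 0.2, 0, 0, 0.0407, 0]

```text
time: 1.77
ee_pos: [0.4274, -0.0913, 0.2573]
tool_rot: [180.0, -0.0, 165.9]
contact_force: [1.3, 0.8, 0.2]
opening: 0.998
gripper_force: 0.0
```

Emit:
jog_arm:
  deltas: [0.36, -0.76, 0, 0, 0, 0.0407, 0, 0.36, -0.76, 0, 0, 0, 0.0407, 0, 0.36, -0.76, 0, 0, 0, 0.0407, 0, 0.36, -0.76, 0, 0, 0, 0.0407, 0, 0.36, -0.76, 0, 0, 0, 0.0407, 0]

```text
time: 2.18
ee_pos: [0.4995, -0.2431, 0.2566]
tool_rot: [180.0, -0.0, 177.6]
contact_force: [-0.5, 0.2, 0.5]
opening: 1.002
gripper_force: 0.0
```

Run:
```python
from h import *
c=cap('wrist','w1');print(-c['R'].T@c['t'],c['R'].round(2).tolist(),c['fx']);s=arm.sense();print(s['ee_pos'],s['tool_rot'],s['contact_force'])
print(w2px('w1',(.551,-.2485,.024)),w2px('w1',(.49,-.406,.05)))
cv2.imwrite('pics/w1b.png',cv2.resize(c['img'][:,:,::-1],(800,600)))
```

```text
[ 0.42632548 -0.24043668  0.42489595] [[0.04, 1.0, 0.0], [0.96, -0.04, 0.28], [0.28, -0.01, -0.96]] 324.0955519733076
[ 0.50103641 -0.24832464  0.25606592] [-1.79865010e+02  1.69908956e-02  1.77573893e+02] [-3.26196096 -3.06662749  0.68440203]
(np.float64(272.3120110291064), np.float64(217.21218702346943)) (np.float64(135.53376314898082), np.float64(179.5501310287611))
```

View pics/w1b.png

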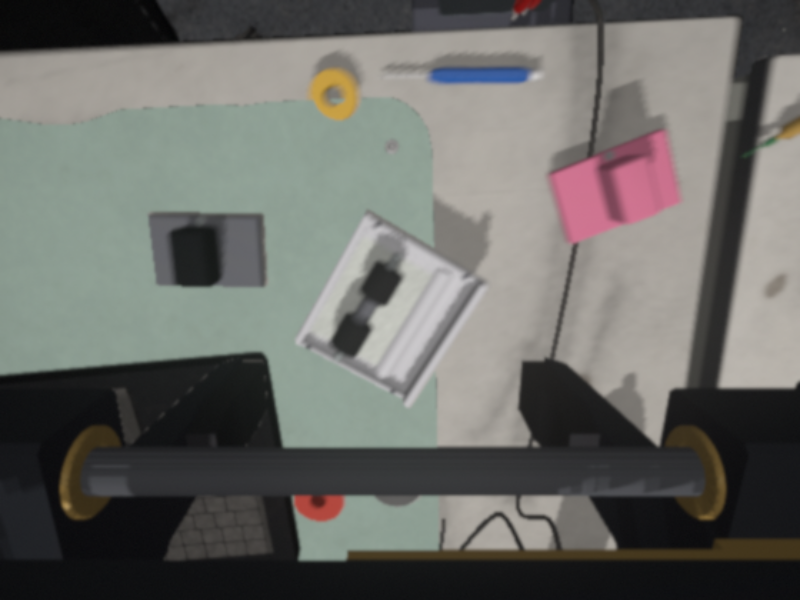

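The wrist view shows the pad at (207,250), the bed at (390,310) with tyres at (381,284) and (351,335), the ridge bar from (440,275) to (390,370), and the pink look-alike at (615,185). I'll take an enlarged crop now that the arm is settled.

Run:
```python
from h import *
c=cap('wrist','w2');a=c['img'][140:290,95:355,::-1]
cv2.imwrite('pics/w2b.png',cv2.resize(a,(780,450),interpolation=cv2.INTER_CUBIC))
a=c['img'][140:290,200:350,::-1]
cv2.imwrite('pics/w2c.png',cv2.resize(a,(600,600),interpolation=cv2.INTER_CUBIC))
```

```text
(no output)
```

View pics/w2b.png

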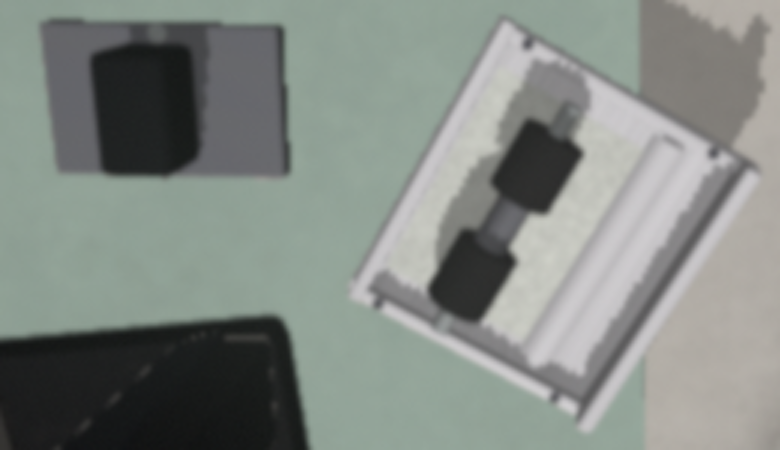

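View pics/w2c.png

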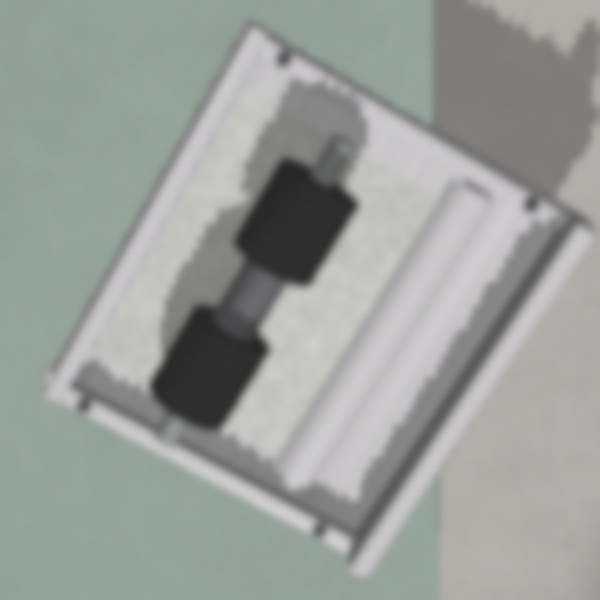

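The crop shows the ridge crest from (470,187) to (305,483), and the stop's top inner edge at about (572,222) to (355,558). The back lip runs from (250,30) to (55,385), and the tyres are at (297,222) and (211,368).

Run:
```python
from h import *
f=lambda u,v:(200+(u+.5)*.25-.5,140+(v+.5)*.25-.5)
P=lambda u,v,z:px2w('w2',*f(u,v),z)
g={}
for n,a,z in[('ridge',(470,187,305,483),.027),('stop',(572,222,355,558),.040),('lip',(257,40,66,385),.031),('tyres',(297,222,211,368),.042),('sideT',(250,25,585,230),.031),('sideB',(50,390,360,570),.031)]:
    p,q=P(a[0],a[1],z),P(a[2],a[3],z);d=p-q;g[n]=(p+q)/2
    print(n,p.round(4),q.round(4),g[n].round(4),'dir',np.degrees(np.arctan2(d[1],d[0])).round(1))
ang=np.radians(56.6);u=np.array([np.cos(ang),np.sin(ang),0]);w=np.array([-u[1],u[0],0])
for k in g: print(k,'x',(g[k]@u*1e3).round(1),'y',(g[k]@w*1e3).round(1))
h=lambda u,v:(95+(u+.5)/3-.5,140+(v+.5)/3-.5)
for u_,v_,z in[(45,22,.014),(283,28,.014),(58,172,.014),(289,175,.014),(143,42,.05),(193,42,.05),(97,60,.05),(143,110,.05)]:print(px2w('w2',*h(u_,v_),z).round(4))
s=arm.sense();print(s['ee_pos'],s['contact_force'])
```

```text
ridge [ 0.5136 -0.1966  0.027 ] [ 0.6122 -0.2523  0.027 ] [ 0.5629 -0.2244  0.027 ] dir 150.6
stop [ 0.523  -0.1673  0.04  ] [ 0.6337 -0.2367  0.04  ] [ 0.5783 -0.202   0.04  ] dir 147.9
lip [ 0.4652 -0.2606  0.031 ] [ 0.5726 -0.328   0.031 ] [ 0.5189 -0.2943  0.031 ] dir 147.9
tyres [ 0.519  -0.2509  0.042 ] [ 0.5648 -0.2798  0.042 ] [ 0.5419 -0.2653  0.042 ] dir 147.7
sideT [ 0.4607 -0.2624  0.031 ] [ 0.5279 -0.1614  0.031 ] [ 0.4943 -0.2119  0.031 ] dir -123.6
sideB [ 0.5741 -0.3333  0.031 ] [ 0.6431 -0.2349  0.031 ] [ 0.6086 -0.2841  0.031 ] dir -125.0
ridge x 122.5 y -593.5
stop x 149.7 y -594.0
lip x 40.0 y -595.2
tyres x 76.8 y -598.4
sideT x 95.2 y -529.4
sideB x 97.8 y -664.5
[ 0.4555 -0.4534  0.014 ]
[ 0.4622 -0.3547  0.014 ]
[ 0.5195 -0.4597  0.014 ]
[ 0.525  -0.3594  0.014 ]
[ 0.4621 -0.3991  0.05  ]
[ 0.4629 -0.38    0.05  ]
[ 0.4682 -0.4178  0.05  ]
[ 0.4882 -0.4032  0.05  ]
[ 0.49991026 -0.24545002  0.25587344] [0.5572242  1.13086632 0.57746018]
```

Emit:
jog_arm:
  deltas: [-0.04, -0.7, -0.6, 0, 0, 0, 0, -0.04, -0.7, -0.6, 0, 0, 0, 0, -0.04, -0.7, -0.6, 0, 0, 0, 0, -0.04, -0.7, -0.6, 0, 0, 0, 0, -0.04, -0.7, -0.6, 0, 0, 0, 0]

```text
time: 2.7
ee_pos: [0.4909, -0.3817, 0.136]
tool_rot: [180.0, -0.0, 177.5]
contact_force: [0.3, -0.1, 0.6]
opening: 1.002
gripper_force: 0.0
```

Emit:
jog_arm:
  deltas: [-0.02, -0.54, -0.5, 0, 0, 0, 0, 0, 0, -0.8, 0, 0, 0, 0, 0, 0, -0.8, 0, 0, 0, 0, 0, 0, -0.8, 0, 0, 0, 0, 0, 0, 0, 0, 0, 0, 0]

```text
time: 3.12
ee_pos: [0.4865, -0.3981, 0.0138]
tool_rot: [179.4, -0.5, 177.5]
contact_force: [-1.0, 1.7, -1.8]
opening: 0.999
gripper_force: 0.0
```

Run:
```python
from h import *
s=arm.sense();print(s['ee_pos'],s['tool_rot'],s['contact_force'],s['time'])
```

```text
[ 0.4864584  -0.39809686  0.01382583] [179.43546301  -0.50509445 177.45347055] [-1.0461607   1.73009221 -1.76892295] 3.1167
```

Emit:
jog_arm:
  deltas: [0, 0, 0, 0, 0, 0, 0, 0, 0, 0, 0, 0, 0, 0, 0, 0, 0, 0, 0, 0, 0]

```text
time: 3.37
ee_pos: [0.492, -0.4045, 0.0242]
tool_rot: [-179.8, 0.2, 177.5]
contact_force: [0.1, 0.3, 0.8]
opening: 0.998
gripper_force: 0.0
```

Emit:
jog_arm:
  deltas: [0, 0, -0.1, 0, 0, 0, 0, 0, 0, 0, 0, 0, 0, 0, 0, 0, 0, 0, 0, 0, 0, 0, 0, 0, 0, 0, 0, 0]

```text
time: 3.7
ee_pos: [0.4907, -0.4034, 0.0179]
tool_rot: [-180.0, 0.0, 177.5]
contact_force: [-0.3, 0.7, -0.1]
opening: 0.999
gripper_force: 0.0
```

Emit:
jog_arm:
  deltas: [0, 0, -0.05, 0, 0, 0, 0, 0, 0, 0, 0, 0, 0, 0, 0, 0, 0, 0, 0, 0, 0, 0, 0, 0, 0, 0, 0, 0]

```text
time: 4.03
ee_pos: [0.4904, -0.4031, 0.0151]
tool_rot: [180.0, -0.0, 177.5]
contact_force: [0.4, -0.1, -0.8]
opening: 0.999
gripper_force: 0.0
```

Emit:
jog_arm:
  deltas: [0, -0.09, -0.03, 0, 0, 0, 0, 0, 0, 0, 0, 0, 0, 0, 0, 0, 0, 0, 0, 0, 0, 0, 0, 0, 0, 0, 0, 0]

```text
time: 4.37
ee_pos: [0.4905, -0.4069, 0.0139]
tool_rot: [180.0, -0.0, 177.5]
contact_force: [0.4, 1.0, 0.2]
opening: 0.997
gripper_force: 0.0
```

Emit:
jog_arm:
  deltas: [0, 0, 0, 0, 0, 0, 255, 0, 0, 0, 0, 0, 0, 255, 0, 0, 0, 0, 0, 0, 255, 0, 0, 0, 0, 0, 0, 255, 0, 0, 0, 0, 0, 0, 255]
  force: 30

```text
time: 4.78
ee_pos: [0.4905, -0.4068, 0.014]
tool_rot: [-180.0, 0.0, 177.5]
contact_force: [-0.5, -0.5, -0.5]
opening: 0.638
gripper_force: 0.0
```

Emit:
jog_arm:
  deltas: [0, 0, 0, 0, 0, 0, 255, 0, 0, 0, 0, 0, 0, 255, 0, 0, 0, 0, 0, 0, 255, 0, 0, 0, 0, 0, 0, 255, 0, 0, 0, 0, 0, 0, 255]

```text
time: 5.2
ee_pos: [0.4905, -0.4069, 0.014]
tool_rot: [-180.0, 0.0, 177.5]
contact_force: [-0.3, -0.2, 0.6]
opening: 0.339
gripper_force: 30.0
```

Emit:
jog_arm:
  deltas: [0, 0, 0.2, 0, 0, 0, 255, 0, 0, 0.5, 0, 0, 0, 255, 0, 0, 0.6, 0, 0, 0, 255, 0, 0, 0.6, 0, 0, 0, 255, 0, 0, 0.3, 0, 0, 0, 255]

```text
time: 5.62
ee_pos: [0.4915, -0.4078, 0.1054]
tool_rot: [-179.8, 0.1, 177.5]
contact_force: [0.4, -0.8, -1.5]
opening: 0.337
gripper_force: 30.0
```

Emit:
jog_arm:
  deltas: [0.1, 0.35, 0, 0, 0, -0.1, 255, 0.25, 0.85, 0, 0, 0, -0.11, 255, 0.25, 0.85, 0, 0, 0, -0.11, 255, 0.17, 0.6, 0, 0, 0, -0.11, 255, 0.09, 0.3, 0, 0, 0, -0.1, 255]

```text
time: 6.03
ee_pos: [0.5251, -0.2852, 0.1016]
tool_rot: [179.9, -0.1, 146.9]
contact_force: [-0.2, -0.3, -2.4]
opening: 0.335
gripper_force: 29.9
```

Emit:
jog_arm:
  deltas: [0, 0, 0, 0, 0, 0, 255, 0, 0, 0, 0, 0, 0, 255, 0, 0, 0, 0, 0, 0, 255, 0, 0, 0, 0, 0, 0, 255, 0, 0, 0, 0, 0, 0, 255]

```text
time: 6.45
ee_pos: [0.5246, -0.2899, 0.1019]
tool_rot: [-180.0, -0.0, 147.1]
contact_force: [0.1, 0.5, -2.4]
opening: 0.339
gripper_force: 30.0
```

Run:
```python
from h import *
c=cap('scene','sc1');cap('wrist','w3')
a=np.hstack([cv2.resize(c['img'][190:330,270:470,::-1],(500,350)),])
w=cv2.resize(np.load('pics/w3.npz')['img'][:,:,::-1],(500,375))
o=np.zeros((600,700,3),np.uint8)
o[:280,:400]=cv2.resize(a,(400,280));o[:315,400:]=0
o[285:600,:420]=cv2.resize(w,(420,315))
cv2.imwrite('pics/m1.png',o)
s=arm.sense();print(s['ee_pos'],s['tool_rot'],s['contact_force'],s['time'],s['joint_positions'])
```

```text
[ 0.52460167 -0.28966652  0.10193273] [-1.79995692e+02 -2.99575621e-03  1.47088887e+02] [-0.11996694 -0.52685658 -1.73878093] 6.55 [-4.02400650e+01  2.04914969e+01  9.37182840e+01 -5.10364437e-03
  6.57926409e+01 -9.73268591e+01]
```

View pics/m1.png

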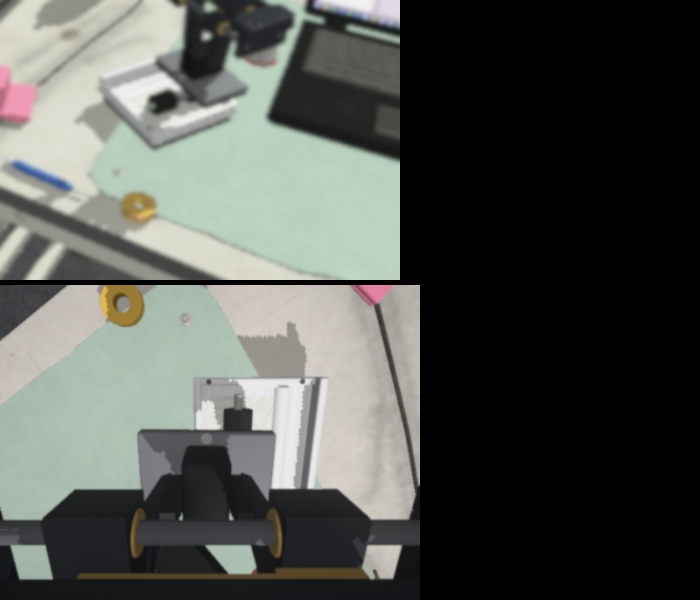

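The pad is held level and square with the tray, and the roller shows under its right half. I'll descend now.

Emit:
jog_arm:
  deltas: [0, 0, -0.25, 0, 0, 0, 255, 0, 0, -0.3, 0, 0, 0, 255, 0, 0, -0.2, 0, 0, 0, 255, 0, 0, -0.08, 0, 0, 0, 255, 0, 0, 0, 0, 0, 0, 255]

```text
time: 6.97
ee_pos: [0.5239, -0.288, 0.0669]
tool_rot: [180.0, -0.2, 147.1]
contact_force: [0.2, -1.0, -2.6]
opening: 0.339
gripper_force: 30.0
```

Emit:
jog_arm:
  deltas: [0, 0, 0, 0, 0, 0, 255, 0, 0, 0, 0, 0, 0, 255, 0, 0, -0.02, 0, 0, 0, 255, 0, 0, -0.02, 0, 0, 0, 255, 0, 0, 0, 0, 0, 0, 255]

```text
time: 7.38
ee_pos: [0.525, -0.2889, 0.0674]
tool_rot: [-180.0, 0.0, 147.1]
contact_force: [-0.5, -0.3, -1.4]
opening: 0.337
gripper_force: 30.0
```

Emit:
jog_arm:
  deltas: [0, 0, -0.02, 0, 0, 0, 255, 0, 0, -0.02, 0, 0, 0, 255, 0, 0, -0.01, 0, 0, 0, 255, 0, 0, 0, 0, 0, 0, 255]

```text
time: 7.72
ee_pos: [0.5251, -0.289, 0.0657]
tool_rot: [-180.0, 0.0, 147.1]
contact_force: [-0.7, -0.8, 2.4]
opening: 0.334
gripper_force: 30.0
```

Emit:
jog_arm:
  deltas: [0, 0, -0.01, 0, 0, 0, 255, 0, 0, -0.01, 0, 0, 0, 255, 0, 0, 0, 0, 0, 0, 255, 0, 0, 0, 0, 0, 0, 255]

```text
time: 8.05
ee_pos: [0.5252, -0.289, 0.0653]
tool_rot: [-180.0, 0.0, 147.1]
contact_force: [-2.5, 1.5, 6.4]
opening: 0.339
gripper_force: 30.0
```

Emit:
jog_arm:
  deltas: [0.027, 0.042, 0, 0, 0, 0, 255, 0.055, 0.084, 0, 0, 0, 0, 255, 0.055, 0.084, 0, 0, 0, 0, 255, 0.055, 0.084, 0, 0, 0, 0, 255, 0.027, 0.042, 0, 0, 0, 0, 255]

```text
time: 8.47
ee_pos: [0.5341, -0.2752, 0.0654]
tool_rot: [-180.0, 0.0, 147.1]
contact_force: [-3.3, 2.1, 7.3]
opening: 0.335
gripper_force: 30.0
```

Emit:
jog_arm:
  deltas: [0, 0, 0, 0, 0, 0, 255, 0, 0, 0, 0, 0, 0, 255]

```text
time: 8.63
ee_pos: [0.534, -0.2753, 0.0654]
tool_rot: [180.0, 0.0, 147.1]
contact_force: [-2.6, 3.2, 6.8]
opening: 0.337
gripper_force: 30.0
```

Emit:
jog_arm:
  deltas: [0.023, 0.046, 0, 0, 0, 0, 255, 0.051, 0.087, 0, 0, 0, 0, 255, 0.051, 0.087, 0, 0, 0, 0, 255, 0.051, 0.087, 0, 0, 0, 0, 255, 0.051, 0.087, 0, 0, 0, 0, 255]

```text
time: 9.05
ee_pos: [0.5436, -0.2601, 0.0655]
tool_rot: [-180.0, 0.1, 147.1]
contact_force: [-1.1, -0.4, 4.9]
opening: 0.34
gripper_force: 30.0
```

Emit:
jog_arm:
  deltas: [0.041, 0.063, 0, 0, 0, 0, 255, 0.041, 0.063, 0, 0, 0, 0, 255, 0.041, 0.063, 0, 0, 0, 0, 255, 0.027, 0.042, 0, 0, 0, 0, 255, 0, 0, 0, 0, 0, 0, 255]

```text
time: 9.47
ee_pos: [0.5498, -0.2506, 0.0655]
tool_rot: [180.0, 0.1, 147.1]
contact_force: [-0.5, 0.7, 5.3]
opening: 0.334
gripper_force: 30.0
```

Emit:
jog_arm:
  deltas: [0.027, 0.042, -0.008, 0, 0, 0, 255, 0.027, 0.042, 0, 0, 0, 0, 255, 0.027, 0.042, 0, 0, 0, 0, 255, 0.027, 0.042, 0, 0, 0, 0, 255, 0, 0, 0, 0, 0, 0, 255]

```text
time: 9.88
ee_pos: [0.5541, -0.2439, 0.0654]
tool_rot: [-180.0, 0.1, 147.1]
contact_force: [-1.1, 1.5, 6.6]
opening: 0.337
gripper_force: 30.0
```

Run:
```python
from h import *
F=[]
for i in range(6):
    c=cap('wrist','w4') if i==0 else arm.capture('top'); F.append(arm.sense()['contact_force'])
s=arm.sense();print(np.mean(F,0).round(2),s['ee_pos'],s['time'])
c=np.load('pics/w4.npz')
cv2.imwrite('pics/w4b.png',cv2.resize(c['img'][100:330,100:460,::-1],(720,460),interpolation=cv2.INTER_CUBIC))
```

```text
[-1.23  0.9   6.53] [ 0.55392445 -0.24411369  0.0653565 ] 10.1833
```

View pics/w4b.png

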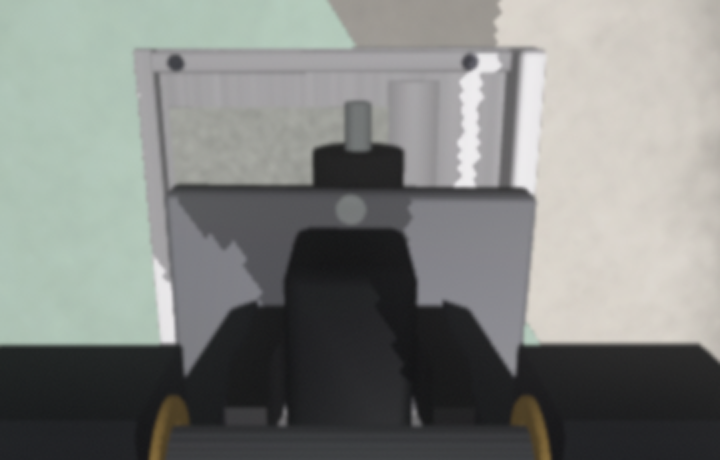

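The view shows the roller shaft at (358,128), the ridge bar from 388 to 438 (crest about 413), and the pad level over the roller.

```bash
cat >> h.py <<'E'
O=np.array([.5457,-.2568]);u57=np.array([.545,.839])
def trx(f,u,v,z): return (px2w(f,u,v,z)[:2]-O)@u57*1e3
E
python3 - <<'E'
from h import *
g=lambda u,v:(100+u/2,100+v/2)
for n,u,v,z in[('shaft',358,128,.038),('ridge',413,130,.027),('ridgeL',388,130,.024),('ridgeR',438,130,.024),('padL',170,190,.065),('padR',535,195,.065),('lipin',160,110,.031),('stopTop',517,120,.04)]:print(n,trx('w4',*g(u,v),z).round(1))
print((arm.sense()['ee_pos'][:2]-O)@u57)
for h in(2,2.5,3,3.5):
  print(h,[(x,round(max(0,np.sqrt(26**2-min(26,abs(x-36))**2)-26+h),2)) for x in range(22,40,2)])
E
```

```text
shaft 17.2
ridge 34.9
ridgeL 27.1
ridgeR 43.3
padL -33.3
padR 64.3
lipin -44.1
stopTop 64.4
0.015126135516997964
2 [(22, 0), (24, 0), (26, 0), (28, np.float64(0.74)), (30, np.float64(1.3)), (32, np.float64(1.69)), (34, np.float64(1.92)), (36, np.float64(2.0)), (38, np.float64(1.92))]
2.5 [(22, 0), (24, 0), (26, np.float64(0.5)), (28, np.float64(1.24)), (30, np.float64(1.8)), (32, np.float64(2.19)), (34, np.float64(2.42)), (36, np.float64(2.5)), (38, np.float64(2.42))]
3 [(22, 0), (24, np.float64(0.07)), (26, np.float64(1.0)), (28, np.float64(1.74)), (30, np.float64(2.3)), (32, np.float64(2.69)), (34, np.float64(2.92)), (36, np.float64(3.0)), (38, np.float64(2.92))]
3.5 [(22, 0), (24, np.float64(0.57)), (26, np.float64(1.5)), (28, np.float64(2.24)), (30, np.float64(2.8)), (32, np.float64(3.19)), (34, np.float64(3.42)), (36, np.float64(3.5)), (38, np.float64(3.42))]
```

Emit:
jog_arm:
  deltas: [0.027, 0.042, 0, 0, 0, 0, 255, 0.027, 0.042, 0, 0, 0, 0, 255, 0.027, 0.042, 0, 0, 0, 0, 255, 0.027, 0.042, 0, 0, 0, 0, 255, 0.027, 0.042, 0, 0, 0, 0, 255]

```text
time: 10.6
ee_pos: [0.5593, -0.2358, 0.0654]
tool_rot: [-180.0, 0.1, 147.1]
contact_force: [-1.6, 0.6, 6.5]
opening: 0.338
gripper_force: 30.0
```

Emit:
jog_arm:
  deltas: [0.014, 0.021, 0, 0, 0, 0, 255, 0.014, 0.021, 0, 0, 0, 0, 255, 0, 0, 0, 0, 0, 0, 255]

```text
time: 10.85
ee_pos: [0.5601, -0.2346, 0.0655]
tool_rot: [-179.9, 0.1, 147.1]
contact_force: [-3.0, -0.6, 6.2]
opening: 0.339
gripper_force: 30.0
```

Emit:
jog_arm:
  deltas: [0.014, 0.021, 0.004, 0, 0, 0, 255, 0.014, 0.021, 0.005, 0, 0, 0, 255, 0.014, 0.021, 0.006, 0, 0, 0, 255, 0, 0, 0, 0, 0, 0, 255]

```text
time: 11.18
ee_pos: [0.5618, -0.2321, 0.0661]
tool_rot: [-179.9, 0.1, 147.1]
contact_force: [-3.1, -0.3, 7.5]
opening: 0.337
gripper_force: 30.0
```

Emit:
jog_arm:
  deltas: [0.014, 0.021, 0.007, 0, 0, 0, 255, 0.014, 0.021, 0.007, 0, 0, 0, 255, 0.014, 0.021, 0.007, 0, 0, 0, 255, 0.014, 0.021, 0.007, 0, 0, 0, 255, 0, 0, 0, 0, 0, 0, 255]

```text
time: 11.6
ee_pos: [0.564, -0.2285, 0.067]
tool_rot: [-179.9, 0.1, 147.1]
contact_force: [-2.6, -1.5, 6.2]
opening: 0.342
gripper_force: 30.0
```

Emit:
jog_arm:
  deltas: [0.014, 0.021, 0.005, 0, 0, 0, 255, 0.014, 0.021, 0.005, 0, 0, 0, 255, 0.014, 0.021, 0.004, 0, 0, 0, 255, 0.014, 0.021, 0.004, 0, 0, 0, 255, 0, 0, 0, 0, 0, 0, 255]

```text
time: 12.02
ee_pos: [0.5663, -0.225, 0.0677]
tool_rot: [-180.0, 0.1, 147.1]
contact_force: [-2.6, -0.1, 6.5]
opening: 0.335
gripper_force: 30.0
```

Emit:
jog_arm:
  deltas: [0.014, 0.021, 0.004, 0, 0, 0, 255, 0.014, 0.021, 0.004, 0, 0, 0, 255, 0.014, 0.021, 0.003, 0, 0, 0, 255, 0.014, 0.021, 0.003, 0, 0, 0, 255, 0, 0, 0, 0, 0, 0, 255]

```text
time: 12.43
ee_pos: [0.5685, -0.2215, 0.0681]
tool_rot: [-180.0, 0.1, 147.1]
contact_force: [-2.4, 0.6, 6.1]
opening: 0.34
gripper_force: 30.0
```

Emit:
jog_arm:
  deltas: [0.014, 0.021, 0.003, 0, 0, 0, 255, 0.014, 0.021, 0.003, 0, 0, 0, 255, 0.014, 0.021, 0.002, 0, 0, 0, 255, 0.014, 0.021, 0.002, 0, 0, 0, 255, 0, 0, 0, 0, 0, 0, 255]

```text
time: 12.85
ee_pos: [0.5708, -0.218, 0.0684]
tool_rot: [-180.0, 0.1, 147.1]
contact_force: [-1.2, 0.9, 5.2]
opening: 0.338
gripper_force: 30.0
```

Emit:
jog_arm:
  deltas: [0.014, 0.021, 0.001, 0, 0, 0, 255, 0.014, 0.021, 0.001, 0, 0, 0, 255, 0.014, 0.021, 0.001, 0, 0, 0, 255, 0.014, 0.021, 0, 0, 0, 0, 255, 0, 0, 0, 0, 0, 0, 255]

```text
time: 13.27
ee_pos: [0.573, -0.2145, 0.0686]
tool_rot: [-180.0, 0.1, 147.1]
contact_force: [-1.6, 0.8, 6.1]
opening: 0.337
gripper_force: 30.0
```

Emit:
jog_arm:
  deltas: [0.02, 0.031, 0, 0, 0, 0, 255, 0.02, 0.031, 0, 0, 0, 0, 255, 0.02, 0.031, 0, 0, 0, 0, 255, 0.02, 0.031, 0, 0, 0, 0, 255, 0, 0, 0, 0, 0, 0, 255]

```text
time: 13.68
ee_pos: [0.5763, -0.2094, 0.0685]
tool_rot: [180.0, 0.1, 147.1]
contact_force: [-1.7, 0.8, 4.8]
opening: 0.339
gripper_force: 30.0
```

Emit:
jog_arm:
  deltas: [0.027, 0.042, 0, 0, 0, 0, 255, 0.027, 0.042, -0.01, 0, 0, 0, 255, 0.027, 0.042, -0.01, 0, 0, 0, 255, 0.027, 0.042, -0.01, 0, 0, 0, 255, 0, 0, 0, 0, 0, 0, 255]

```text
time: 14.1
ee_pos: [0.5809, -0.2023, 0.0675]
tool_rot: [180.0, 0.1, 147.1]
contact_force: [-0.4, 2.9, 8.7]
opening: 0.334
gripper_force: 30.0
```

Emit:
jog_arm:
  deltas: [0.027, 0.042, 0, 0, 0, 0, 255, 0.027, 0.042, 0, 0, 0, 0, 255, 0.027, 0.042, 0, 0, 0, 0, 255, 0, 0, 0, 0, 0, 0, 255]

```text
time: 14.43
ee_pos: [0.5839, -0.1973, 0.0668]
tool_rot: [180.0, 0.1, 147.1]
contact_force: [0.9, 1.3, 5.7]
opening: 0.34
gripper_force: 30.0
```

Emit:
jog_arm:
  deltas: [0.027, 0.042, 0, 0, 0, 0, 255, 0.027, 0.042, 0, 0, 0, 0, 255, 0.027, 0.042, 0, 0, 0, 0, 255, 0, 0, 0, 0, 0, 0, 255]

```text
time: 14.77
ee_pos: [0.5864, -0.1923, 0.0659]
tool_rot: [-180.0, -0.0, 147.1]
contact_force: [1.0, -0.5, 0.7]
opening: 0.336
gripper_force: 30.0
```

Emit:
jog_arm:
  deltas: [0, 0, 0.1, 0, 0, 0, 255, 0, 0, 0.3, 0, 0, 0, 255, 0, 0, 0.6, 0, 0, 0, 255, 0, 0, 0.6, 0, 0, 0, 255, 0, 0, 0.2, 0, 0, 0, 255]

```text
time: 15.18
ee_pos: [0.5881, -0.1935, 0.1427]
tool_rot: [180.0, 0.3, 147.1]
contact_force: [0.3, -0.3, -1.7]
opening: 0.336
gripper_force: 30.0
```

Run:
```python
from h import *
c=cap('wrist','w5');s=arm.sense();print(s['ee_pos'],s['contact_force'],s['joint_positions'])
cv2.imwrite('pics/w5b.png',cv2.resize(c['img'][:,:,::-1],(800,600),interpolation=cv2.INTER_CUBIC))
```

```text
[ 0.58853489 -0.19373373  0.14312274] [ 0.43734525  0.13037156 -1.52329467] [-2.91783966e+01  1.97687911e+01  8.93985612e+01 -3.90316313e-03
  7.04561202e+01 -8.62989454e+01]
```

View pics/w5b.png

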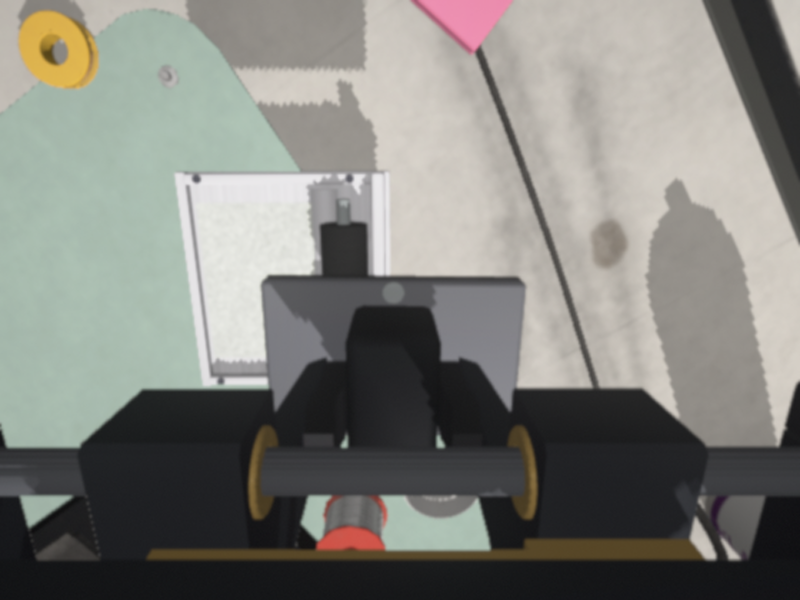

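The roller shaft shows at (344,212), between ridge and stop. I'll take the pad back to its spot on the mat.

Emit:
jog_arm:
  deltas: [-0.2, -0.44, 0, 0, 0, 0.106, 255, -0.36, -0.78, 0, 0, 0, 0.106, 255, -0.4, -0.86, 0, 0, 0, 0.106, 255, -0.4, -0.86, 0, 0, 0, 0.106, 255, -0.4, -0.86, 0, 0, 0, 0.106, 255]

```text
time: 15.65
ee_pos: [0.5146, -0.3452, 0.1373]
tool_rot: [179.9, -0.1, 177.8]
contact_force: [1.1, -0.1, -2.4]
opening: 0.335
gripper_force: 30.0
```

Emit:
jog_arm:
  deltas: [-0.37, -0.8, 0, 0, 0, 0, 255, -0.2, -0.44, -0.3, 0, 0, 0, 255, -0.1, -0.28, -0.7, 0, 0, 0, 255, 0, 0, -0.7, 0, 0, 0, 255, 0, 0, -0.5, 0, 0, 0, 255]

```text
time: 16.07
ee_pos: [0.4871, -0.4051, 0.047]
tool_rot: [179.9, -0.1, 177.4]
contact_force: [0.5, 0.6, -2.5]
opening: 0.336
gripper_force: 30.0
```

Emit:
jog_arm:
  deltas: [0, 0, -0.2, 0, 0, 0, 255, 0, 0, -0.1, 0, 0, 0, 255, 0, 0, 0, 0, 0, 0, 255, 0, 0, 0, 0, 0, 0, 255, 0, 0, 0, 0, 0, 0, 255]

```text
time: 16.48
ee_pos: [0.4903, -0.4061, 0.0401]
tool_rot: [-179.9, 0.1, 177.5]
contact_force: [0.3, 0.4, -1.0]
opening: 0.336
gripper_force: 30.0
```

Run:
```python
from h import *
print('roller x',trx('w5',240.8,148.4,.038),'stop',trx('w5',262,150,.04))
```

```text
roller x 47.373411599217945 stop 65.03114678378599
```

Roller x is about 47–49 mm, so it is home. Now lower the pad from 0.040 to about 0.0145.

Emit:
jog_arm:
  deltas: [0, 0, -0.2, 0, 0, 0, 255, 0, 0, -0.2, 0, 0, 0, 255, 0, 0, -0.1, 0, 0, 0, 255, 0, 0, -0.05, 0, 0, 0, 255, 0, 0, 0, 0, 0, 0, 255]

```text
time: 16.9
ee_pos: [0.4888, -0.4047, 0.0154]
tool_rot: [179.9, -0.1, 177.5]
contact_force: [-0.1, -0.1, -1.8]
opening: 0.337
gripper_force: 30.0
```

Emit:
jog_arm:
  deltas: [0, 0, -0.03, 0, 0, 0, 255, 0, 0, -0.03, 0, 0, 0, 255, 0, 0, -0.03, 0, 0, 0, 255, 0, 0, 0, 0, 0, 0, 255]

```text
time: 17.23
ee_pos: [0.4895, -0.4055, 0.014]
tool_rot: [-180.0, 0.0, 177.5]
contact_force: [-1.8, 2.2, 5.1]
opening: 0.337
gripper_force: 30.0
```

Pad is down. Open, wait, and retreat up.

Emit:
jog_arm:
  deltas: [0, 0, 0.01, 0, 0, 0, 0, 0, 0, 0, 0, 0, 0, 0, 0, 0, 0, 0, 0, 0, 0, 0, 0, 0, 0, 0, 0, 0, 0, 0, 0, 0, 0, 0, 0]

```text
time: 17.65
ee_pos: [0.4893, -0.4054, 0.0132]
tool_rot: [-180.0, 0.0, 177.5]
contact_force: [-0.0, 0.5, 0.3]
opening: 0.692
gripper_force: 0.0
```

Emit:
jog_arm:
  deltas: [0, 0, 0, 0, 0, 0, 0, 0, 0, 0.1, 0, 0, 0, 0, 0, 0, 0.4, 0, 0, 0, 0, 0, 0, 0.9, 0, 0, 0, 0, 0, 0, 0.9, 0, 0, 0, 0]

```text
time: 18.07
ee_pos: [0.4882, -0.404, 0.1046]
tool_rot: [179.8, -0.2, 177.5]
contact_force: [0.1, -1.0, -0.2]
opening: 1.004
gripper_force: 0.0
```

Emit:
jog_arm:
  deltas: [0, 0.4, 0.7, 0, 0, 0, 0, 0, 0.7, 0.6, 0, 0, 0, 0, 0, 0.7, 0.5, 0, 0, 0, 0, 0, 0.6, 0, 0, 0, 0, 0, 0, 0, 0, 0, 0, 0, 0]

```text
time: 18.48
ee_pos: [0.4901, -0.306, 0.1794]
tool_rot: [-180.0, 0.1, 177.7]
contact_force: [-0.4, 0.6, -0.3]
opening: 0.998
gripper_force: 0.0
```

Run:
```python
from h import *
import time
c=cap('wrist','w6');s=arm.sense();print(s['ee_pos'],s['contact_force'],s['time'],s['opening'])
cv2.imwrite('pics/w6b.png',cv2.resize(c['img'][:,:,::-1],(800,600),interpolation=cv2.INTER_CUBIC))
```

```text
[ 0.4897296  -0.30769704  0.17840699] [-0.56271513  0.12851617 -0.35454361] 18.5333 0.9972952686150154
```

View pics/w6b.png

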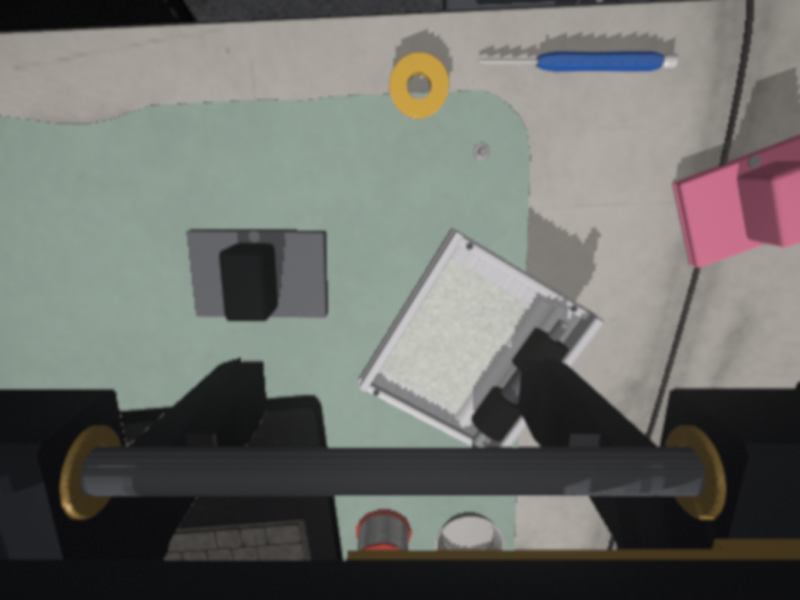

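The pad lies flat on the mat at (257,273). The roller tyres at (540,350) and (496,413) are in the notch, square to the bed, and nothing else has moved.

Run:
```python
from h import *
p,q=[px2w('w6',u*.7,v*.7,.042) for u,v in((540,350),(496,413))]
d=p-q;print('x',((p+q)[:2]/2-O)@u57,np.degrees(np.arctan2(d[1],d[0])))
print(arm.sign_off())
```

```text
x 0.045482745826944185 148.47462632155003
the job is handed in; nothing more can be done
None
```

The roller was rolled over the ridge at about 7 to 11 N and lies square in the notch. The pad is back flat on the mat, nothing else was disturbed, and I handed the job in at about 18.5 s. The last camera estimate put the roller at tray x ≈ 45.5 mm (limit 44.5 mm; an earlier view gave 47.4 mm), and no verdict came back.

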